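# Put the steel casseroles away in the dry cabinet

### The arm

A 6-joint arm with a two-finger parallel gripper is mounted at the origin on a cart in front of the work surface, level with it; the furniture and walls round the work are solid. World frame = base frame: x ahead of the robot, y to its left, z up, the work surface at z = 0. Lengths are in m, angles in rad, forces in N, time in s.
With the tool pointing down it reaches from about 0.375 to 0.975 m from the base axis. Payload 3.8 kg.
Tool frame: the origin (TCP) lies on the centre line of the jaws, within the pads' length; the fingertips stand 17 mm ahead of it and the grasp point (between the pads) lies 2 mm behind it (bot.tip_extent is the distance from the TCP to the fingertips, in m); z points along the fingers, y is the line along which they close (so a half turn about z gives the same grasp; the last joint's range is limited). The gripper opens to 85 mm and grips with 20 to 120 N. Pads are 22 mm wide; open, the fingers measure 114 mm over their backs; the gripper's body (76 mm by 85 mm) begins 54 mm behind the grasp point. The pads swing forward as they close: fully open they stand 13 mm farther back than shut.
Start: joints at [-1.197, 0.264, 1.604, -0, 1.274, -0.037], TCP at [0.27, -0.619, 0.248] pointing down, gripper open.
Joint ranges: [-2.63, 2.63], [-0.94, 2.18], [0.31, 2.57], [-1.31, 4.45], [0, 2.66], [-2.55, 2.55]. Speed limits (rad/s): [2.57, 2.57, 3.14, 3.14, 3.14, 3.14].

### API

Orientations are given as a rotation vector (axis times angle).
In Python, from workcell import readout, read_camera, finish_job, bot gives the robot as it stands.
- The arm moves only by the tool jog_arm, never from a script. Its argument "deltas" is one flat list of numbers, 7 for each row, row after row: the shift along the tool's x, y, z in m, then the turn, a rotation vector about the tool's x, y, z in degrees, then the gripper command: -1 is shut, 1 is fully open, values between are in proportion. A call has 1 to 8 rows; each row is the pose to reach, as a shift and turn from the pose commanded when the call began, along the tool's axes at that moment; what a row does not reach only later rows make up. A row lasts 1/10 s, in which the tool goes at most 50 mm and 8.59 degrees, less where a joint would pass 70% of its speed; a pose out of reach is approached as far as the arm can. A call with a gripper value outside its range is refused whole. The fingers move at their own pace and stop on an object; "squeeze" is the grip in N (left out, the last holds). Time passes only in rows, so rows that repeat a pose let the fingers close. It gives the time, the measured TCP pose, the force, the opening and the grip force at its end, in the units of the state.
- readout.read_state(): the state, without advancing time (a new reading comes with each control period).
- read_camera(name): name is "scene" or "top"; returns a dict with "color" (480x640x3 uint8, blue, green, red), "fx", "fy", "cx", "cy" (pixels), "origin" and "attitude" of the camera in the world. Camera axes: x right, y down, z forward; pixel columns grow to the right and rows downward; lengths in m; the calibration is good to about 2 mm. A picture is of the moment at which its call begins. There is no depth.
- finish_job(): hands the job in; it is judged then, once.
The state is a dict: "time": time; "q": joint angles; "joint_vel": joint speeds; "joint_torque": joint torques, N m; "tool_pos": TCP position; "tcp_rot": TCP orientation; "wrist_force": force on the tool from outside, world axes, zero at the start; "torque": the same for the moment, N m; "width": opening from 0.0 (shut) to 1.0 (fully open); "grip_force": force on a finger pad.
Only numpy, scipy, OpenCV 4.12 (cv2) and the standard library are available. Lean on these libraries where they do the work, as an engineer would, in place of code of your own. Each camera call takes 0.05 s, during which the arm holds its last target. There are 200 camera calls.

### The job

Put the clean steel casseroles away in the drawer of the dry cabinet: turn the safety catch clear, pull the drawer fully out, and stand all the casseroles in the drawer as one nest, each smaller one right down inside the larger ones with the handles turned so that they clear each other. Then push the drawer fully shut and turn the catch back upright; leave the bottles and the dish alone.

Things in the scene. Friction and masses are not known exactly. Their poses are not given: they have to be found in the camera images.
- pan_1: largest of four graduated steel casseroles (any may be absent: None): round pan, 100 mm outside at the rim, 94 at the base, 45 high, wall and floor 2.5, about 170 g. Origin: centre of the underside; z up; its one handle points along +x. Nested, it stands on the next larger one's floor, 2.5 mm higher, about 5 mm of play all round, its strap passing over the larger rims
- pan_1_grip (a point): middle of the largest casserole's black grip (14 mm wide, 18 high, z 33 to 51, from 56 to 118 mm off the pan's axis; axes as the pan). A flat strap 14 wide, z 45 to 48, joins it to the rim. Grips that lie over each other hold the upper pan up and crooked, and the drawer then jams at the mouth
- pan_2: second of four graduated steel casseroles (any may be absent: None): round pan, 84 mm outside at the rim, 78 at the base, 45 high, wall and floor 2.5, about 140 g. Origin: centre of the underside; z up; its one handle points along +x. Nested, it stands on the next larger one's floor, 2.5 mm higher, about 5 mm of play all round, its strap passing over the larger rims
- pan_2_grip (a point): middle of the second casserole's black grip (14 mm wide, 18 high, z 33 to 51, from 56 to 118 mm off the pan's axis; axes as the pan). A flat strap 14 wide, z 45 to 48, joins it to the rim. Grips that lie over each other hold the upper pan up and crooked, and the drawer then jams at the mouth
- pan_3: third of four graduated steel casseroles (any may be absent: None): round pan, 68 mm outside at the rim, 62 at the base, 45 high, wall and floor 2.5, about 120 g. Origin: centre of the underside; z up; its one handle points along +x. Nested, it stands on the next larger one's floor, 2.5 mm higher, about 5 mm of play all round, its strap passing over the larger rims
- pan_3_grip (a point): middle of the third casserole's black grip (14 mm wide, 18 high, z 33 to 51, from 56 to 118 mm off the pan's axis; axes as the pan). A flat strap 14 wide, z 45 to 48, joins it to the rim. Grips that lie over each other hold the upper pan up and crooked, and the drawer then jams at the mouth
- pan_4: smallest of four graduated steel casseroles (any may be absent: None): round pan, 52 mm outside at the rim, 46 at the base, 45 high, wall and floor 2.5, about 100 g. Origin: centre of the underside; z up; its one handle points along +x. Nested, it stands on the next larger one's floor, 2.5 mm higher, about 5 mm of play all round, its strap passing over the larger rims
- pan_4_grip (a point): middle of the smallest casserole's black grip (14 mm wide, 18 high, z 33 to 51, from 56 to 118 mm off the pan's axis; axes as the pan). A flat strap 14 wide, z 45 to 48, joins it to the rim. Grips that lie over each other hold the upper pan up and crooked, and the drawer then jams at the mouth
- cabinet: white dry-storage cabinet with one drawer, fixed on the worktop: 290 mm wide (y), 245 deep (x), 112 high. Origin: on the worktop under the middle of the drawer mouth (its front edge); x points into the cabinet, z up, y to the left of someone facing it. Mouth 270 mm wide, upper edge at z 88; the fascia above it carries the catch
- drawer (a joint): how far the drawer is pulled out along the cabinet's -x, m: 0 shut, 0.21 at the stop; resists with about 2 N and stays where left; blocked while the catch is engaged
- drawer_floor (a point): middle of the drawer's inside floor, moving with it (axes as the cabinet; floor 20 mm above the worktop). Inside 196 mm along x, 254 along y; side and rear walls 34 mm high; front panel 10 mm thick, its top 67 mm above this floor. With the drawer fully out this point is 110 mm in front of the mouth
- drawer_pull (a point): middle of the drawer's pull: round steel bar 10 mm thick, 120 mm long along the cabinet's y, 78 mm above the worktop, its axis 48 mm in front of the front panel (58 mm in front of the mouth when shut)
- catch (a joint): safety catch, rad: 0 engaged (knob straight up, nose 7 mm over the drawer's front panel), 1.45 at its stop; nose clear of the drawer from about 1.1. Turns about the cabinet's x, the knob falling to the cabinet's -y side (right, outward); stiff (0.05 N m), stays where left
- catch_knob (a point): middle of the catch's black knob: cylinder 16 mm thick, 24 mm long along the cabinet's x, 40 mm from the catch's pivot. In the cabinet's frame the pivot is at y -100, z 101 mm, and the knob's middle at x -33.5 mm; the flat arm turns at x -16 mm
- weigh_bottle: clear glass weighing bottle, 39 mm wide, 58 mm high, standing behind the work; not to be disturbed
- brown_low: brown bottle with a dark cap, 43 mm wide, 96 mm high; not to be disturbed
- dropper: small brown bottle with a red stopper, 33 mm wide, 76 mm high; not to be disturbed
- evap_dish: white porcelain evaporating dish, 78 mm wide, 27 mm high; not to be disturbed

How it is judged:
By the outcome, as a careful person would: the job done as asked, in the order asked, and still so for the second after the job is handed in, with the robot touching nothing.
Of pan_1, pan_2, pan_3, pan_4 only 3 to 4 are there at a start; the rules pass over those that are not, and their reading is None.
At some moment in a run one of pan_1, pan_2, pan_3, pan_4 may be knocked a few centimetres aside while the robot is not near it.
It also fails if it takes over 208 s, if anything falls off the work surface, if the arm or the gripper's body presses on something with over 40 N, if the wrist force passes 120 N, or if a joint passes its speed limit or range.

## Working session

There is one attempt and no reset: what is moved stays moved. The work goes in short steps, Python scripts to look and compute and a tool call to move; the robot and the scene stay as the last step left them, time stands still between calls to the robot, and variables do not carry over. Pictures are saved under pics/ and viewed, at most 14 in all, crops included, and the job is handed in when it is done.

Besides the shell and the picture viewer there is one more tool, called after "Request:" as name(argument=value, ...), one argument or row to a line, values as JSON. jog_arm: Moves the arm, as the interface text tells. Its arguments: {"type":"object","properties":{"deltas":{"type":"array"},"squeeze":{"type":"number"}},"required":["deltas"]}

```bash
mkdir -p pics; ls; python3 - <<'E'
from workcell import readout, read_camera, bot
import cv2
for n in ("top","scene"):
    c=read_camera(n); cv2.imwrite(f"pics/{n}0.png",c["color"])
    print(n,[c[k] for k in("fx","fy","cx","cy","origin","attitude")])
print(readout.read_state())
E
```

```text
pics
top [566.3205641598167, 566.3205641598167, 313.42690705534574, 241.76901064344293, array([ 0.23572744, -0.14192497,  1.15482462]), array([-1.91554091,  2.1562903 , -0.38682225])]
scene [610.3830509363536, 610.3830509363536, 319.875226829706, 237.2823621536791, array([-0.01230756,  0.37949273,  1.03174212]), array([-1.13132795,  2.45200829, -0.9457146 ])]
{'time': 0.1, 'q': array([-1.19691307e+00,  2.64698463e-01,  1.60526868e+00,  6.98129817e-05,
        1.27373025e+00, -3.69075747e-02]), 'joint_vel': array([-0.00015986, -0.00261028, -0.00181362,  0.00152251,  0.00047176,
       -0.00138613]), 'joint_torque': array([ 3.51869621e-04, -5.16706860e+01, -3.68589878e+01, -5.18317165e-06,
        6.31597926e-03, -5.02571851e-07]), 'tool_pos': array([ 0.26932732, -0.61823263,  0.24705572]), 'tcp_rot': array([-3.07352193e+00, -6.40284277e-01,  4.50769654e-04]), 'wrist_force': array([ 0.21564353,  0.4477342 , -0.76653711]), 'torque': array([-0.02291984,  0.05250825, -0.0037943 ]), 'grip_force': 0.0, 'width': 0.9979513263302194}
```

View pics/top0.png

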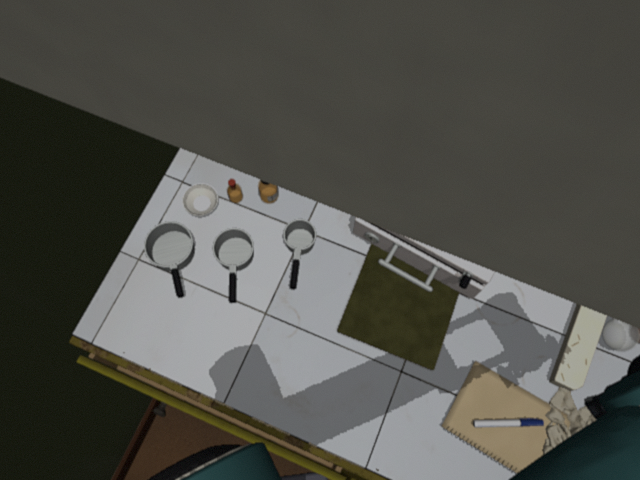

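View pics/scene0.png

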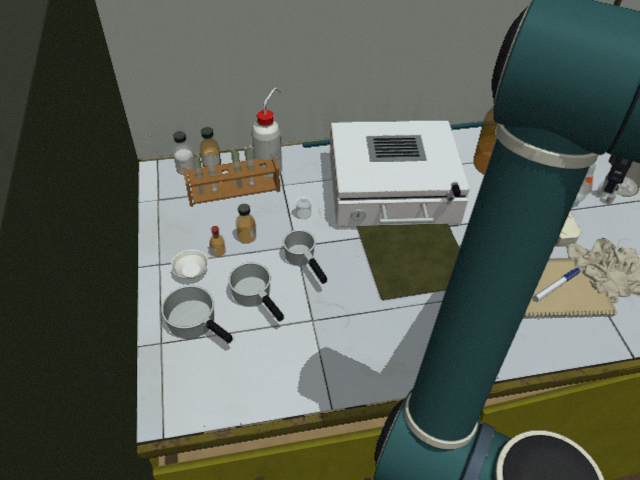

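The top view shows three casseroles, with rims near (170,245), (234,250) and (299,237) and grips pointing down the image. The cabinet front runs from about (352,225) to (485,290), with the knob at (465,281). The scene view shows the same three pans, and the knob upright at (455,190).

```bash
cat > h.py <<'E'
import numpy as np, cv2
from scipy.spatial.transform import Rotation as R
from workcell import readout, read_camera, bot, finish_job
def ray(c,uv):
    uv=np.atleast_2d(uv).astype(float)
    d=np.c_[(uv[:,0]-c["cx"])/c["fx"],(uv[:,1]-c["cy"])/c["fy"],np.ones(len(uv))]
    return R.from_rotvec(c["attitude"]).apply(d)
def onz(c,uv,z):
    d=ray(c,uv); o=np.array(c["origin"]); return o+d*((z-o[2])/d[:,2])[:,None]
def proj(c,P):
    p=R.from_rotvec(c["attitude"]).inv().apply(np.atleast_2d(P)-c["origin"])
    return np.c_[c["fx"]*p[:,0]/p[:,2]+c["cx"],c["fy"]*p[:,1]/p[:,2]+c["cy"]]
def crop(c,box,s,name):
    x,y,w,h=box; cv2.imwrite("pics/"+name,cv2.resize(c["color"][y:y+h,x:x+w],None,fx=s,fy=s,interpolation=cv2.INTER_CUBIC))
E
python3 - <<'E'
from h import *
c=read_camera("top"); s=read_camera("scene")
a=cv2.resize(c["color"][170:310,140:330],None,fx=4,fy=4,interpolation=cv2.INTER_CUBIC)
cv2.imwrite("pics/pt.png",a)
b1=cv2.resize(c["color"][210:300,340:500],None,fx=4,fy=4,interpolation=cv2.INTER_CUBIC)
b2=cv2.resize(s["color"][175:235,325:485],None,fx=4,fy=4,interpolation=cv2.INTER_CUBIC)
cv2.imwrite("pics/cab.png",np.vstack([b1,b2])[:600])
E
```

```text
(no output)
```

View pics/pt.png

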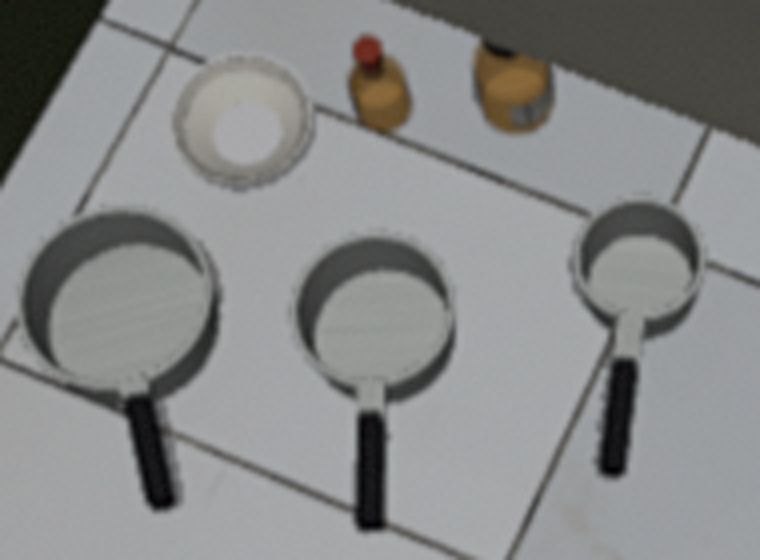

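View pics/cab.png

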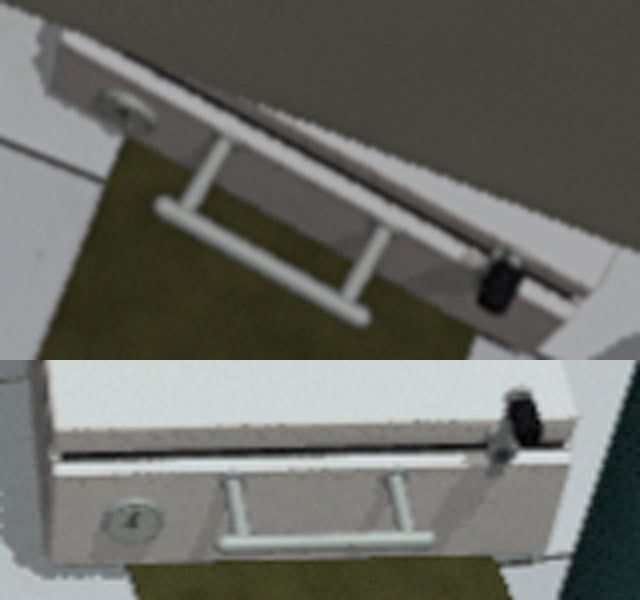

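```bash
cat > m.py <<'E'
from h import *
from scipy.optimize import least_squares
c=read_camera("top"); s=read_camera("scene")
T=lambda p:np.array(p,float)/4+[340,210]
S=lambda p:np.array(p,float)/4+[325,175]
# obs: cam, pixel, cabinet-frame pt
obs=[(c,T([[160,204],[366,320]]),[[-.058,.06,.078],[-.058,-.06,.078]]),
     (s,S([[218,541],[434,537]]),[[-.058,.06,.078],[-.058,-.06,.078]]),
     (s,S([[52,432],[577,418]]),[[0,.145,.112],[0,-.145,.112]]),
     (s,S([[524,420]]),[[-.0335,-.1,.141]]),(c,T([[500,285]]),[[-.0335,-.1,.141]])]
def w(p,P):
    return R.from_euler("z",p[2]).apply(np.array(P,float))+[p[0],p[1],0]
f=lambda p:np.concatenate([(proj(k,w(p,P))-u).ravel() for k,u,P in obs])
b=onz(c,obs[0][1],.078); print(b)
d=b[0]-b[1]; y0=np.arctan2(-d[0],d[1])
r=least_squares(f,[b[0,0],b[0,1],y0],loss="soft_l1")
print("cab",r.x.round(4),np.degrees(r.x[2]).round(2)); print(f(r.x).reshape(-1,2).round(1))
Q=lambda p:np.array(p,float)/4+[140,170]
for n,rim,g in [(1,(119.5,299),[(138,395),(162,505)]),(2,(373.5,312),[(370,412),(370,527)]),(3,(638.5,261),[(624,360),(612,473)])]:
    o=onz(c,Q(rim),.045)[0]; g=onz(c,Q(g),.051); m=g.mean(0); v=m-o
    print(n,o[:2].round(4),g[:,:2].round(4).tolist(),"mid",m[:2].round(4),"r",np.hypot(*v[:2]).round(4),"ang",np.degrees(np.arctan2(v[1],v[0])).round(1),np.degrees(np.arctan2(*(g[1]-g[0])[1::-1])).round(1))
p=r.x
for n,P in dict(knob=[-.0335,-.1,.141],knob2=[-.0335,-.1397,.106],pull=[-.058,0,.078],pullout=[-.268,0,.078],floor=[-.11,0,.02]).items(): print(n,w(p,P).round(4),np.hypot(*w(p,P)[:2]).round(3))
print(R.from_rotvec(readout.read_state()["tcp_rot"]).as_matrix().round(3))
# hood edge
print(onz(c,[[0,78],[640,325]],0.5))
E
python3 m.py
```

```text
[[ 0.57256816 -0.31912552  0.078     ]
 [ 0.50138937 -0.41017337  0.078     ]]
cab [ 0.5747 -0.3927 -0.6101] -34.95
[[ -3.5   5.7]
 [  0.1   4.3]
 [  0.2 -84.8]
 [  1.2 -87.3]
 [ -0.5 -85.6]
 [  0.  -90. ]
 [ -0.6 -88.2]
 [ -1.6   2.9]]
1 [0.6695 0.1045] [[0.6138, 0.0955], [0.5545, 0.0855]] mid [0.5842 0.0905] r 0.0865 ang -170.7 -170.5
2 [ 0.6468 -0.0262] [[0.5909, -0.0213], [0.531, -0.0172]] mid [ 0.5609 -0.0193] r 0.0862 ang 175.3 176.0
3 [ 0.6588 -0.1661] [[0.6034, -0.1526], [0.5445, -0.1402]] mid [ 0.5739 -0.1464] r 0.0872 ang 166.9 168.1
knob [ 0.49   -0.4555  0.141 ] 0.669
knob2 [ 0.4672 -0.488   0.106 ] 0.676
pull [ 0.5272 -0.3595  0.078 ] 0.638
pullout [ 0.3551 -0.2392  0.078 ] 0.428
floor [ 0.4846 -0.3297  0.02  ] 0.586
[[ 0.917  0.399 -0.   ]
 [ 0.399 -0.917  0.001]
 [ 0.    -0.001 -1.   ]]
[[ 0.76398731  0.227875    0.5       ]
 [ 0.32688203 -0.53954452  0.5       ]]
```

```bash
sed -i 's|^S=.*|S=lambda p:(np.array(p,float)-[0,360])/4+[325,175]|' m.py; python3 m.py | grep -v '^[123]'
```

```text
[[ 0.57256816 -0.31912552  0.078     ]
 [ 0.50138937 -0.41017337  0.078     ]]
cab [ 0.5819 -0.4007 -0.6557] -37.57
[[-0.7  0.1]
 [ 1.6  0.8]
 [-0.9  0.7]
 [ 0.2  0.1]
 [-0.3 -1.2]
 [ 0.5 -1.2]
 [-0.9 -0.1]
 [ 0.   0.3]]
knob [ 0.4944 -0.4595  0.141 ] 0.675
knob2 [ 0.4702 -0.491   0.106 ] 0.68
pull [ 0.536  -0.3653  0.078 ] 0.649
pullout [ 0.3695 -0.2373  0.078 ] 0.439
floor [ 0.4947 -0.3336  0.02  ] 0.597
[[ 0.917  0.399 -0.   ]
 [ 0.399 -0.917  0.   ]
 [ 0.    -0.    -1.   ]]
[[ 0.76398731  0.227875    0.5       ]
 [ 0.32688203 -0.53954452  0.5       ]]
```

```bash
cat >> h.py <<'E'
CAB=np.array([.5819,-.4007]); YAW=-37.57
def cab(x,y,z): return np.r_[CAB+R.from_euler("z",YAW,degrees=True).as_matrix()[:2,:2]@[x,y],z]
def go(*targets,cur=None):
    """targets: (world xyz, closing-line angle deg or None). prints tool-frame deltas from current pose"""
    st=readout.read_state(); M=R.from_rotvec(st["tcp_rot"]).as_matrix(); p=st["tool_pos"]
    ay=np.degrees(np.arctan2(M[1,1],M[0,1]))
    print("t",round(st["time"],1),"pos",p.round(4),"yang",ay.round(1),"z",M[:,2].round(3),"w",round(st["width"],3),"F",st["wrist_force"].round(1),"q6",st["q"][5].round(2),"grip",round(st["grip_force"],1))
    for t,a in targets:
        d=M.T@(np.array(t)-p); r=0 if a is None else -((a-ay+90)%180-90)
        print("  d",d.round(4),"rotz",round(r,1))
E
python3 - <<'E'
from h import *
s=read_camera("scene");c=read_camera("top")
for h in(.5,.6,.7,.8,.9):print(h,proj(s,onz(c,[[0,78],[300,195],[640,325]],h)).round(0).tolist())
go((cab(-.0345,-.1,.22),YAW+90),(cab(-.0345,-.1,.139),YAW+90))
E
```

```text
0.5 [[29.0, 119.0], [346.0, 88.0], [610.0, 61.0]]
0.6 [[73.0, 67.0], [371.0, 41.0], [621.0, 18.0]]
0.7 [[129.0, 1.0], [404.0, -19.0], [637.0, -37.0]]
0.8 [[203.0, -85.0], [447.0, -98.0], [657.0, -110.0]]
0.9 [[302.0, -202.0], [507.0, -208.0], [685.0, -214.0]]
t 0.5 pos [ 0.2695 -0.6188  0.2482] yang -66.5 z [-0.  0. -1.] w 0.997 F [-0.   1.   0.9] q6 -0.04 grip 0.0
  d [ 0.2693 -0.0571  0.0283] rotz 61.1
  d [ 0.2693 -0.0571  0.1093] rotz 61.1
```

Request:
jog_arm(
  deltas=[0.269,-0.057,0.028,0,0,61,0,0.269,-0.057,0.028,0,0,61,0,0.269,-0.057,0.028,0,0,61,0,0.269,-0.057,0.028,0,0,61,0,0.269,-0.057,0.028,0,0,61,0,0.269,-0.057,0.028,0,0,61,0,0.269,-0.057,0.028,0,0,61,0,0.269,-0.057,0.028,0,0,61,0],
)

```text
time: 1.3
tool_pos: [0.4944, -0.4581, 0.2201]
tcp_rot: [-2.975, 1.008, 0.001]
wrist_force: [-0.5, -0.7, -0.4]
width: 0.501
grip_force: 0.0
```

```bash
python3 - <<'E'
from h import *
go((cab(-.0345,-.1,.2),YAW+90),(cab(-.0345,-.1,.139),YAW+90))
c=read_camera("top");s=read_camera("scene")
a=cv2.resize(c["color"][180:330,360:560],None,fx=2.5,fy=2.5);b=cv2.resize(s["color"][100:250,320:520],None,fx=2.5,fy=2.5)
cv2.imwrite("pics/k1.png",np.vstack([a,b])[:600] if 0 else cv2.resize(np.hstack([a,b]),(800,300)))
E
```

```text
t 1.3 pos [ 0.4944 -0.4581  0.2201] yang -127.4 z [-0.  0. -1.] w 0.501 F [-0.5 -0.7 -0.4] q6 1.44 grip 0.0
  d [-0.0002  0.0011  0.0201] rotz 0.1
  d [-0.0001  0.0011  0.0811] rotz 0.1
```

View pics/k1.png

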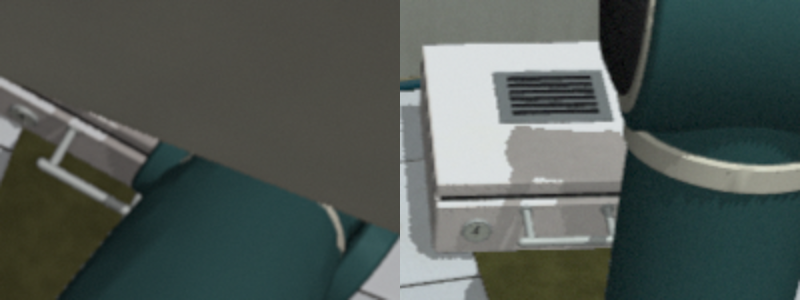

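The arm hides the knob in both views. The fit is good to a few mm, so I'll descend and close by feel.

Request:
jog_arm(
  deltas=[0,0.001,0.03,0,0,0,0,0,0.001,0.06,0,0,0,0,0,0.001,0.081,0,0,0,0,0,0.001,0.081,0,0,0,-1,0,0.001,0.081,0,0,0,-1,0,0.001,0.081,0,0,0,-1,0,0.001,0.081,0,0,0,-1,0,0.001,0.081,0,0,0,-1],
  squeeze=25,
)

```text
time: 2.2
tool_pos: [0.4921, -0.46, 0.1392]
tcp_rot: [2.975, -1.009, -0.002]
wrist_force: [-2.9, 0.1, -7.8]
width: 0.174
grip_force: 25.6
```

Request:
jog_arm(
  deltas=[0,0.008,0.001,0,0,0,-1,0,0.0155,0.003,0,0,0,-1,0,0.0225,0.007,0,0,0,-1,0,0.0285,0.012,0,0,0,-1,0,0.0335,0.018,0,0,0,-1,0,0.037,0.025,0,0,0,-1,0,0.039,0.034,0,0,0,-1,0,0.039,0.034,0,0,0,-1],
)

```text
time: 3.0
tool_pos: [0.4723, -0.4893, 0.1099]
tcp_rot: [-2.971, 1.008, -0.007]
wrist_force: [1.4, 12.1, 9.8]
width: 0.178
grip_force: 25.5
```

```bash
python3 - <<'E'
from h import *
go((cab(-.0335,-.1397,.106),None))
E
```

```text
t 3.0 pos [ 0.4723 -0.4893  0.1099] yang -127.5 z [ 0.006  0.002 -1.   ] w 0.178 F [ 1.4 12.1  9.8] q6 1.38 grip 25.5
  d [-0.0007  0.0026  0.0039] rotz 0
```

Request:
jog_arm(
  deltas=[0,-0.001,0.004,0,0,0,-1,0,-0.001,0.004,0,0,0,-1,0,-0.001,0.004,0,0,0,-1],
)

```text
time: 3.3
tool_pos: [0.4727, -0.4895, 0.1091]
tcp_rot: [-2.974, 1.008, -0.008]
wrist_force: [-4.1, 15.0, 21.7]
width: 0.176
grip_force: 26.5
```

Request:
jog_arm(
  deltas=[0,0,-0.003,0,0,0,0,0,0,-0.003,0,0,0,0,0,0,-0.003,0,0,0,0,0,0,-0.03,0,0,0,0,0,0,-0.06,0,0,0,0,0,0,-0.09,0,0,0,0.2,0,0,-0.09,0,0,0,0.2],
)

```text
time: 4.0
tool_pos: [0.4719, -0.4932, 0.1971]
tcp_rot: [2.97, -1.008, 0.014]
wrist_force: [1.3, -0.9, 0.5]
width: 0.598
grip_force: 0.0
```

```bash
python3 - <<'E'
from h import *
go((cab(-.058,0,.19),YAW),(cab(-.058,0,.076),YAW))
E
```

```text
t 4.0 pos [ 0.4719 -0.4932  0.1971] yang -127.5 z [ 0.007 -0.008 -1.   ] w 0.598 F [ 1.3 -0.9  0.5] q6 1.38 grip 0.0
  d [-0.0271 -0.1404  0.0066] rotz -89.9
  d [-0.0282 -0.1406  0.1206] rotz -89.9
```

Request:
jog_arm(
  deltas=[-0.027,-0.14,0.006,0,0,-90,0.2,-0.027,-0.14,0.006,0,0,-90,0.2,-0.027,-0.14,0.006,0,0,-90,0.2,-0.027,-0.14,0.006,0,0,-90,0.2,-0.027,-0.14,0.006,0,0,-90,0.2,-0.027,-0.14,0.006,0,0,-90,0.2,-0.027,-0.14,0.006,0,0,-90,0.2,-0.027,-0.14,0.006,0,0,-90,0.2],
)

```text
time: 4.8
tool_pos: [0.5331, -0.3625, 0.1838]
tcp_rot: [-3.022, -0.856, 0.001]
wrist_force: [-0.3, 0.6, 0.4]
width: 0.601
grip_force: 0.0
```

Request:
jog_arm(
  deltas=[0,0,0,0,0,-21,0.2,0,0,0,0,0,-21,0.2,0,0,0,0,0,-21,0.2,0,0,0,0,0,-21,0.2],
)

```text
time: 5.2
tool_pos: [0.533, -0.3626, 0.1839]
tcp_rot: [-2.819, -1.384, 0.001]
wrist_force: [0.6, 0.9, -1.2]
width: 0.6
grip_force: 0.0
```

```bash
python3 - <<'E'
from h import *
go((cab(-.058,0,.12),YAW),(cab(-.058,0,.076),YAW))
s=read_camera("scene"); crop(s,(320,100,200,150),4,"p1.png")
E
```

```text
t 5.2 pos [ 0.533  -0.3626  0.1839] yang -37.7 z [-0.001  0.001 -1.   ] w 0.6 F [ 0.6  0.9 -1.2] q6 0.02 grip 0.0
  d [-0.0004  0.0041  0.0639] rotz -0.1
  d [-0.0004  0.0042  0.1079] rotz -0.1
```

View pics/p1.png

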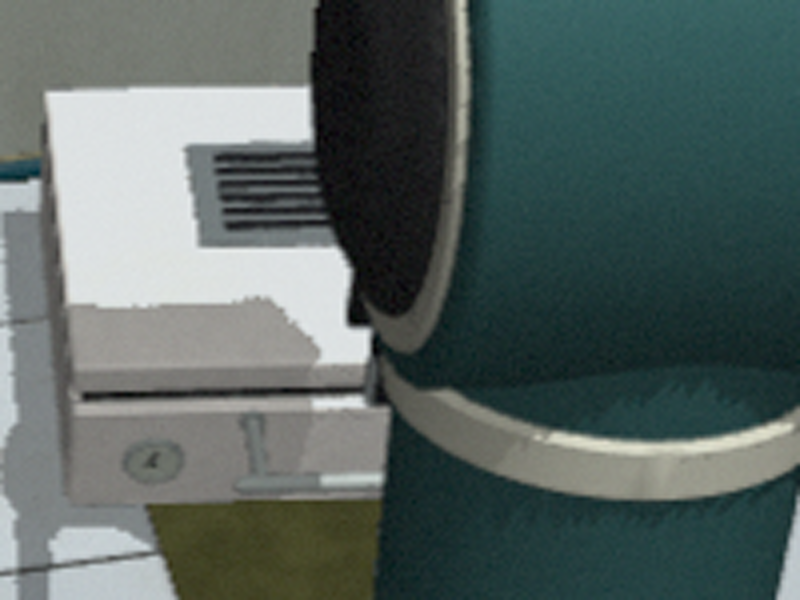

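The bar is partly visible, with its left end near (240,485) in the crop, and the gripper is above it. I'll descend and grasp.

Request:
jog_arm(
  deltas=[0,0.004,0.03,0,0,0,0,0,0.004,0.06,0,0,0,0,0,0.004,0.09,0,0,0,0,0,0.004,0.106,0,0,0,0,0,0.004,0.106,0,0,0,-1,0,0.004,0.106,0,0,0,-1,0,0.004,0.106,0,0,0,-1,0,0.004,0.106,0,0,0,-1],
  squeeze=40,
)

```text
time: 6.05
tool_pos: [0.5359, -0.3645, 0.08]
tcp_rot: [-2.819, -1.383, 0.001]
wrist_force: [-4.8, 3.4, -0.8]
width: 0.099
grip_force: 39.3
```

Request:
jog_arm(
  deltas=[0,-0.01,0,0,0,0,-1,0,-0.03,0,0,0,0,-1,0,-0.06,0,0,0,0,-1,0,-0.09,0,0,0,0,-1,0,-0.12,0,0,0,0,-1,0,-0.15,0,0,0,0,-1,0,-0.175,0,0,0,0,-1,0,-0.19,0,0,0,0,-1],
)

```text
time: 6.85
tool_pos: [0.3862, -0.2479, 0.08]
tcp_rot: [2.818, 1.383, 0.004]
wrist_force: [4.2, 0.4, -7.6]
width: 0.097
grip_force: 40.4
```

Request:
jog_arm(
  deltas=[0,-0.01,0,0,0,0,-1,0,-0.018,0,0,0,0,-1,0,-0.024,0,0,0,0,-1,0,-0.024,0,0,0,0,-1],
)

```text
time: 7.25
tool_pos: [0.37, -0.2354, 0.0801]
tcp_rot: [2.815, 1.381, 0.008]
wrist_force: [8.7, -0.5, -12.5]
width: 0.095
grip_force: 40.1
```

Request:
jog_arm(
  deltas=[0,0.002,0,0,0,0,0,0,0.002,0,0,0,0,0,0,0.002,0,0,0,0,0,0,0.002,-0.03,0,0,0,0,0,0.002,-0.08,0,0,0,0,0,0.002,-0.12,0,0,0,0,0,0.002,-0.12,0,0,0,0],
)

```text
time: 7.95
tool_pos: [0.3726, -0.2383, 0.2065]
tcp_rot: [2.81, 1.379, 0.009]
wrist_force: [1.4, -0.3, 0.8]
width: 0.503
grip_force: 0.0
```

The drawer is fully out, with 0.210 m travelled. Now I'll check that the pans are unmoved and plan the grasp of pan_1.

```bash
cat >> h.py <<'E'
def grips(img,box=(120,200,330,330)):
    x0,y0,x1,y1=box; m=(img[y0:y1,x0:x1].max(2)<45).astype(np.uint8)
    n,l,st,ce=cv2.connectedComponentsWithStats(m)
    return [(ce[i]+[x0,y0]).round(1).tolist()+[int(st[i,4])] for i in range(1,n) if 80<st[i,4]<600]
def panpose(o,ang,z0,r=.078):
    a=np.radians(ang); return (np.r_[np.array(o)[:2]+r*np.array([np.cos(a),np.sin(a)]),z0+.040],ang+90)
NEST=cab(-.075,.02,0)[:2]
E
python3 - <<'E'
from h import *
print(grips(cv2.imread("pics/top0.png")))
c=read_camera("top"); print(grips(c["color"])); crop(c,(180,150,320,240),2.5,"d1.png")
P,a=panpose([.6695,.1045],-170.6,0)
go((P+[0,0,.14],a),(P,a)); print(NEST)
E
```

```text
[[294.1, 273.9, 162], [177.0, 282.2, 178], [232.3, 287.8, 167]]
[[294.1, 274.0, 161], [177.0, 282.2, 178], [232.3, 287.7, 165], [325.4, 292.8, 83]]
t 8.0 pos [ 0.3711 -0.2372  0.2035] yang -37.7 z [ 0.007 -0.005 -1.   ] w 0.501 F [ 1.  -0.3 -1.2] q6 0.03 grip 0.0
  d [ 0.3957 -0.0263  0.0232] rotz 42.9
  d [ 0.3957 -0.0274  0.1632] rotz 42.9
[ 0.53464893 -0.33911805]
```

View pics/d1.png

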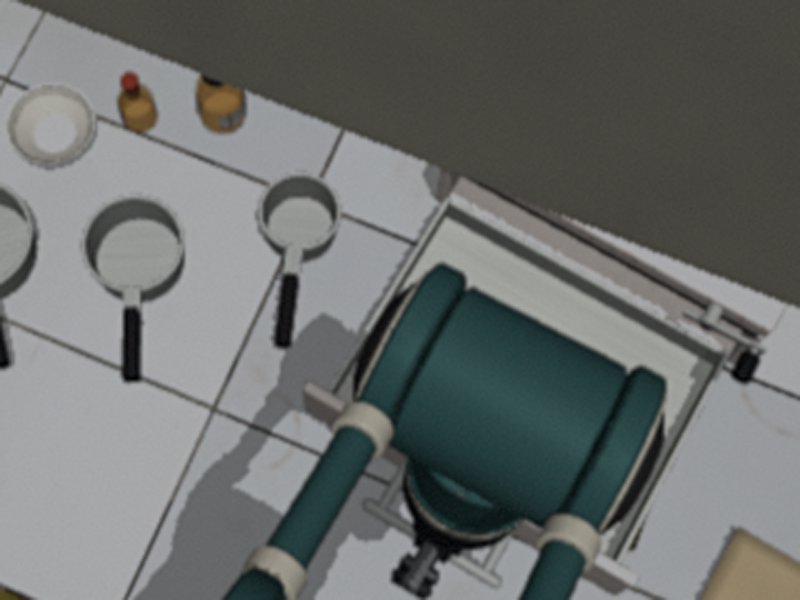

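The picture shows the drawer fully out (rear wall from (450,205) to (720,350)), the catch lying on its side at (730,335), and the pans unmoved. Next is the approach to pan_1's grip.

Request:
jog_arm(
  deltas=[0.396,-0.026,0.023,0,0,43,0.2,0.396,-0.026,0.023,0,0,43,0.2,0.396,-0.026,0.023,0,0,43,0.2,0.396,-0.026,0.023,0,0,43,0.2,0.396,-0.026,0.023,0,0,43,0.2,0.396,-0.026,0.023,0,0,43,0.2,0.396,-0.026,0.023,0,0,43,0.2,0.396,-0.026,0.023,0,0,43,0.2],
)

```text
time: 8.8
tool_pos: [0.572, 0.0679, 0.1763]
tcp_rot: [3.131, 0.255, -0.004]
wrist_force: [0.4, -0.4, 0.5]
width: 0.6
grip_force: 0.0
```

Request:
jog_arm(
  deltas=[0,0,0,0,0,0,0.2,0,0,0,0,0,0,0.2,0,0,0,0,0,0,0.2],
)

```text
time: 9.1
tool_pos: [0.5709, 0.0654, 0.177]
tcp_rot: [3.131, 0.254, -0.004]
wrist_force: [-0.1, 0.9, 0.3]
width: 0.598
grip_force: 0.0
```

```bash
python3 - <<'E'
from h import *
P,a=panpose([.6695,.1045],-170.6,0)
go((P+[0,0,.05],a),(P,a)); st=readout.read_state(); print(R.from_rotvec(st["tcp_rot"]).as_matrix().round(4))
E
```

```text
t 9.1 pos [0.5709 0.0654 0.177 ] yang -80.7 z [-0.003 -0.001 -1.   ] w 0.598 F [-0.1  0.9  0.3] q6 1.48 grip 0.0
  d [ 0.0259 -0.0225  0.0869] rotz -0.1
  d [ 0.026  -0.0225  0.1369] rotz -0.1
[[ 9.869e-01  1.612e-01 -2.700e-03]
 [ 1.612e-01 -9.869e-01 -7.000e-04]
 [-2.800e-03  3.000e-04 -1.000e+00]]
```

Request:
jog_arm(
  deltas=[0.026,-0.022,0.04,0,0,0,0.2,0.026,-0.022,0.08,0,0,0,0.2,0.026,-0.022,0.11,0,0,0,0,0.026,-0.022,0.13,0,0,0,0,0.026,-0.022,0.137,0,0,0,0,0.026,-0.022,0.137,0,0,0,-0.3,0.026,-0.022,0.137,0,0,0,-1,0.026,-0.022,0.137,0,0,0,-1],
  squeeze=70,
)

```text
time: 9.9
tool_pos: [0.5955, 0.0919, 0.043]
tcp_rot: [-3.131, -0.254, -0.004]
wrist_force: [0.7, -0.2, -1.3]
width: 0.149
grip_force: 70.7
```

Request:
jog_arm(
  deltas=[0,0,0,0,0,0,-1,0,0,0,0,0,0,-1,0,0,0,0,0,0,-1],
)

```text
time: 10.2
tool_pos: [0.5952, 0.092, 0.0427]
tcp_rot: [3.131, 0.255, 0.003]
wrist_force: [-1.3, -2.1, 6.6]
width: 0.148
grip_force: 71.8
```

```bash
python3 - <<'E'
from h import *
P,a=panpose([.6695,.1045],-170.6,0)
go((P,a)); c=read_camera("top"); crop(c,(130,190,160,120),4,"g1.png")
E
```

```text
t 10.2 pos [0.5952 0.092  0.0427] yang -80.7 z [ 0.002 -0.    -1.   ] w 0.148 F [-1.3 -2.1  6.6] q6 1.52 grip 71.8
  d [-0.0027 -0.0002  0.0027] rotz -0.1
```

Request:
jog_arm(
  deltas=[0,0,-0.01,0,0,0,-1,0,0,-0.03,0,0,0,-1,0,0,-0.06,0,0,0,-1,0,0,-0.1,0,0,0,-1,0,0,-0.13,0,0,0,-1,0,0,-0.15,0,0,0,-1,0,0,-0.15,0,0,0,-1,0,0,-0.15,0,0,0,-1],
)

```text
time: 11.05
tool_pos: [0.5939, 0.0924, 0.191]
tcp_rot: [-3.131, -0.255, 0.0]
wrist_force: [-0.7, 0.5, -3.3]
width: 0.151
grip_force: 70.7
```

```bash
python3 - <<'E'
from h import *
P,a=panpose(NEST,230,.0,.0753)
go((P+[0,0,.155],a),((P+[0,0,.0627-.04],a)))
s=read_camera("scene"); c=read_camera("top"); cv2.imwrite("pics/l1.png",np.hstack([cv2.resize(s["color"][200:400,100:300],(400,400)),cv2.resize(c["color"][150:350,110:310],(400,400))]))
E
```

```text
t 11.1 pos [0.5939 0.0924 0.191 ] yang -80.7 z [-0.  0. -1.] w 0.151 F [-0.7  0.5 -3.3] q6 1.52 grip 70.7
  d [-0.1854  0.4653 -0.0041] rotz -40.7
  d [-0.1853  0.4654  0.1282] rotz -40.7
```

View pics/l1.png

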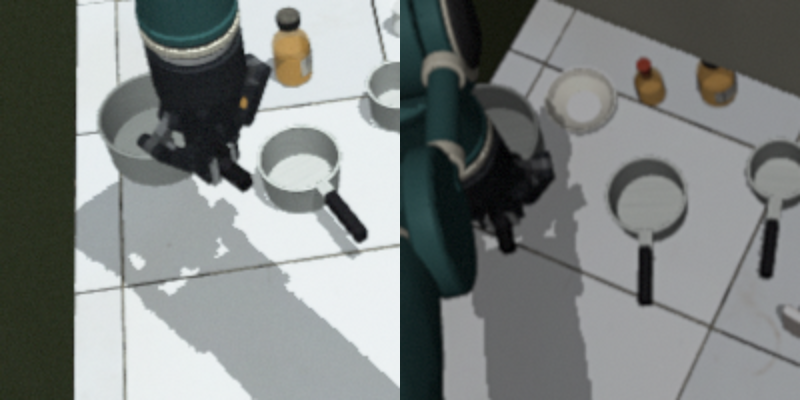

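pan_1 is held level and clear of the table. Carrying it over the drawer.

Request:
jog_arm(
  deltas=[-0.006,0.015,0,0,0,-2,-1,-0.018,0.045,0,0,0,-5,-1,-0.03,0.075,0,0,0,-8,-1,-0.042,0.105,0,0,0,-11,-1,-0.054,0.135,0,0,0,-14,-1,-0.066,0.165,0,0,0,-17,-1,-0.078,0.195,0,0,0,-20,-1,-0.09,0.225,0,0,0,-20.7,-1],
)

```text
time: 11.95
tool_pos: [0.54, -0.1452, 0.1888]
tcp_rot: [-3.032, -0.815, 0.005]
wrist_force: [0.8, -0.4, -1.8]
width: 0.148
grip_force: 70.6
```

```bash
python3 - <<'E'
from h import *
P,a=panpose(NEST,230,.0,.0753)
go((P+[0,0,.155],a),((P+[0,0,.0627-.04],a)))
E
```

```text
t 11.9 pos [ 0.54   -0.1452  0.1888] yang -59.9 z [-0.004  0.001 -1.   ] w 0.148 F [ 0.8 -0.4 -1.8] q6 0.74 grip 70.6
  d [-0.1727  0.1908 -0.0063] rotz -19.9
  d [-0.1723  0.1912  0.126 ] rotz -19.9
```

Request:
jog_arm(
  deltas=[-0.022,0.024,0,0,0,-3,-1,-0.048,0.053,0,0,0,-6,-1,-0.074,0.082,0,0,0,-9,-1,-0.1,0.111,0,0,0,-12,-1,-0.126,0.14,0,0,0,-15,-1,-0.15,0.166,0,0,0,-18,-1,-0.173,0.191,0,0,0,-20,-1,-0.173,0.191,0,0,0,-20,-1],
)

```text
time: 12.75
tool_pos: [0.4854, -0.3997, 0.1888]
tcp_rot: [-2.848, -1.323, 0.004]
wrist_force: [-0.1, 0.3, -1.5]
width: 0.152
grip_force: 70.7
```

Request:
jog_arm(
  deltas=[0,0,0,0,0,0,-1,0,0,0,0,0,0,-1],
)

```text
time: 12.95
tool_pos: [0.487, -0.3951, 0.1896]
tcp_rot: [-2.845, -1.326, 0.001]
wrist_force: [0.5, -0.3, -1.8]
width: 0.151
grip_force: 70.7
```

```bash
python3 - <<'E'
from h import *
P,a=panpose(NEST,230,.0,.0753)
go((P+[0,0,.155],a),((P+[0,0,.0627-.04],a)))
s=read_camera("scene"); c=read_camera("top"); cv2.imwrite("pics/l2.png",np.hstack([cv2.resize(s["color"][120:320,300:500],(400,400)),cv2.resize(c["color"][180:380,300:500],(400,400))]))
E
```

```text
t 12.9 pos [ 0.487  -0.3951  0.1896] yang -40.0 z [-0.002  0.002 -1.   ] w 0.151 F [ 0.5 -0.3 -1.8] q6 -0.02 grip 70.7
  d [-0.0018  0.0005 -0.0055] rotz -0.0
  d [-0.0018  0.0009  0.1268] rotz -0.0
```

View pics/l2.png

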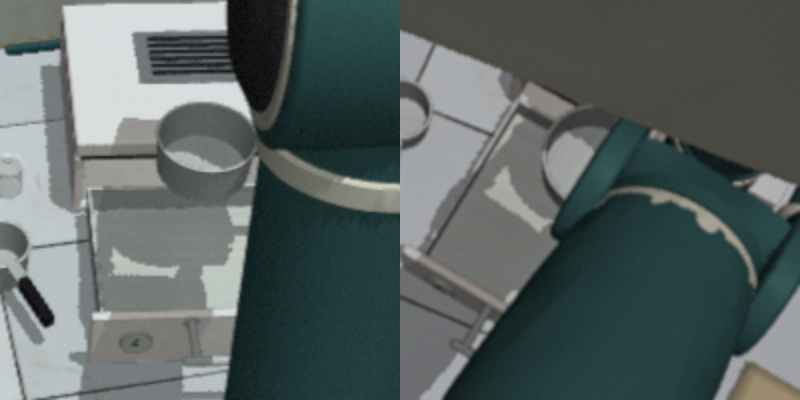

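pan_1 is held above the drawer, with its rim clear of the fascia. Lowering.

Request:
jog_arm(
  deltas=[-0.002,0.001,0.025,0,0,0,-1,-0.002,0.001,0.05,0,0,0,-1,-0.002,0.001,0.075,0,0,0,-1,-0.002,0.001,0.098,0,0,0,-1,-0.002,0.001,0.112,0,0,0,-1,-0.002,0.001,0.12,0,0,0,-1,-0.002,0.001,0.124,0,0,0,-1,-0.002,0.001,0.127,0,0,0,-1],
)

```text
time: 13.85
tool_pos: [0.4877, -0.3988, 0.0649]
tcp_rot: [2.846, 1.327, 0.001]
wrist_force: [-0.1, 0.1, -2.5]
width: 0.148
grip_force: 70.6
```

Request:
jog_arm(
  deltas=[0,0,0.002,0,0,0,-1,0,0,0.002,0,0,0,-1],
)

```text
time: 14.05
tool_pos: [0.4876, -0.399, 0.0631]
tcp_rot: [2.846, 1.326, 0.001]
wrist_force: [0.3, -0.7, -1.3]
width: 0.145
grip_force: 70.7
```

Request:
jog_arm(
  deltas=[0,0,0.002,0,0,0,-1,0,0,0.003,0,0,0,-1,0,0,0.003,0,0,0,-1],
)

```text
time: 14.35
tool_pos: [0.4886, -0.4002, 0.0626]
tcp_rot: [2.843, 1.325, 0.003]
wrist_force: [-1.9, 0.9, 9.3]
width: 0.145
grip_force: 72.3
```

Request:
jog_arm(
  deltas=[0,0,0,0,0,0,-0.2,0,0,0,0,0,0,0,0,0,0,0,0,0,0,0,0,-0.02,0,0,0,0,0,0,-0.05,0,0,0,0,0,0,-0.09,0,0,0,0,0,0,-0.13,0,0,0,0,0,0,-0.13,0,0,0,0],
)

```text
time: 15.15
tool_pos: [0.4903, -0.4014, 0.1967]
tcp_rot: [2.837, 1.323, 0.008]
wrist_force: [0.6, -0.0, 0.7]
width: 0.5
grip_force: 0.0
```

```bash
python3 - <<'E'
from h import *
P,a=panpose([.6468,-.0262],175.6,0,.0755)
go((P+[0,0,.15],a),(P,a))
c=read_camera("top"); print(grips(c["color"]))
E
```

```text
t 15.2 pos [ 0.4903 -0.4014  0.1967] yang -40.0 z [ 0.009 -0.008 -1.   ] w 0.5 F [ 0.6 -0.   0.7] q6 -0.03 grip 0.0
  d [ 0.3441 -0.1827  0.0043] rotz 54.4
  d [ 0.3441 -0.1846  0.1543] rotz 54.4
[[294.1, 274.0, 157], [232.2, 287.5, 160]]
```

Request:
jog_arm(
  deltas=[0.344,-0.183,0.004,0,0,54.4,0,0.344,-0.183,0.004,0,0,54.4,0,0.344,-0.183,0.004,0,0,54.4,0,0.344,-0.183,0.004,0,0,54.4,0,0.344,-0.183,0.004,0,0,54.4,0,0.344,-0.183,0.004,0,0,54.4,0,0.344,-0.183,0.004,0,0,54.4,0,0.344,-0.183,0.004,0,0,54.4,0],
)

```text
time: 16.0
tool_pos: [0.5658, -0.02, 0.1833]
tcp_rot: [-3.139, 0.125, 0.005]
wrist_force: [0.5, -0.3, 0.5]
width: 0.5
grip_force: 0.0
```

Request:
jog_arm(
  deltas=[0,0,0,0,0,0,0.2,0,0,0,0,0,0,0.2,0,0,0,0,0,0,0.2],
)

```text
time: 16.3
tool_pos: [0.5661, -0.0227, 0.184]
tcp_rot: [3.139, -0.121, -0.003]
wrist_force: [-0.1, -0.1, 0.3]
width: 0.602
grip_force: 0.0
```

```bash
cat >> h.py <<'E'
def rimfit(c,u0,rad,z,it=3):
    """circle of known outer radius at height z, matched to image edges; u0 world xy guess"""
    from scipy.optimize import minimize
    g=cv2.GaussianBlur(cv2.cvtColor(c["color"],6),(0,0),.8).astype(np.float32)
    e=np.hypot(cv2.Sobel(g,5,1,0),cv2.Sobel(g,5,0,1)); e=np.minimum(e,np.percentile(e,99)); a=np.linspace(0,2*np.pi,180)
    def f(p):
        q=proj(c,np.c_[p[0]+rad*np.cos(a),p[1]+rad*np.sin(a),np.full(180,z)]).astype(np.float32)
        return -cv2.remap(e,q[:,0:1],q[:,1:2],1).mean()
    b=min(((f((u0[0]+dx,u0[1]+dy)),u0[0]+dx,u0[1]+dy) for dx in np.arange(-.015,.0151,.001) for dy in np.arange(-.015,.0151,.001)))
    return b
E
python3 - <<'E'
from h import *
P,a=panpose([.6468,-.0262],175.6,0,.0755)
go((P+[0,0,.05],a),(P,a))
c=read_camera("top"); s=read_camera("scene")
for k in(c,s): print(rimfit(k,(.537,-.3425),.05,.065),rimfit(k,(.6468,-.0262),.042,.045),rimfit(k,(.6588,-.1661),.034,.045))
cv2.imwrite("pics/n1.png",np.hstack([cv2.resize(s["color"][140:310,330:500],(400,400)),cv2.resize(c["color"][190:390,330:530],(400,400))]))
E
```

```text
t 16.3 pos [ 0.5661 -0.0227  0.184 ] yang -94.4 z [-0.002 -0.    -1.   ] w 0.602 F [-0.1 -0.1  0.3] q6 1.56 grip 0.0
  d [ 0.0055 -0.0027  0.094 ] rotz -0.0
  d [ 0.0056 -0.0028  0.144 ] rotz -0.0
(np.float32(-139.97586), np.float64(0.535), np.float64(-0.3365)) (np.float32(-131.42027), np.float64(0.6408), np.float64(-0.0372)) (np.float32(-164.36868), np.float64(0.6588), np.float64(-0.16309999999999997))
(np.float32(-190.36589), np.float64(0.538), np.float64(-0.3395)) (np.float32(-143.72409), np.float64(0.6458), np.float64(-0.026199999999999987)) (np.float32(-186.55219), np.float64(0.6628000000000001), np.float64(-0.16509999999999997))
```

View pics/n1.png

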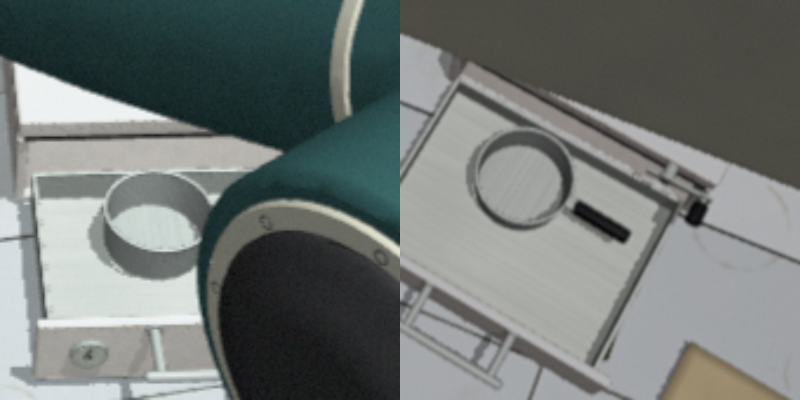

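pan_1 stands flat in the drawer, with its rim centre near (525,178) in the right crop and its grip from (577,210) to (628,237), pointing right. Now grasping pan_2.

Request:
jog_arm(
  deltas=[0.0055,-0.003,0.04,0,0,0,0.2,0.0055,-0.003,0.08,0,0,0,0.1,0.0055,-0.003,0.115,0,0,0,0,0.0055,-0.003,0.137,0,0,0,0,0.0055,-0.003,0.142,0,0,0,0,0.0055,-0.003,0.142,0,0,0,-0.3,0.0055,-0.003,0.142,0,0,0,-1,0.0055,-0.003,0.142,0,0,0,-1],
)

```text
time: 17.2
tool_pos: [0.5743, -0.0199, 0.0452]
tcp_rot: [3.139, -0.122, 0.005]
wrist_force: [0.3, -0.6, -0.1]
width: 0.147
grip_force: 70.2
```

Request:
jog_arm(
  deltas=[0,0,0,0,0,0,-1,0,0,0,0,0,0,-1,0,0,0,0,0,0,-1],
)

```text
time: 17.5
tool_pos: [0.574, -0.0197, 0.0449]
tcp_rot: [3.139, -0.12, 0.005]
wrist_force: [-1.3, -1.3, 5.6]
width: 0.144
grip_force: 71.3
```

```bash
python3 - <<'E'
from h import *
c=read_camera("top"); 
o=onz(c,[[392.5,279.25]],.065)[0]; g=onz(c,[[418.5,295],[444,308.5]],.071); print(o,g, np.degrees(np.arctan2(*(g[1]-g[0])[1::-1])),np.linalg.norm((g.mean(0)-o)[:2]),np.degrees(np.arctan2(*(g.mean(0)-o)[1::-1])))
# two-view rim refit for pans 1,2 via joint score
go((NEST.tolist()+[0],None))
E
```

```text
[ 0.53568367 -0.34003044  0.065     ] [[ 0.49610265 -0.38450859  0.071     ]
 [ 0.46343655 -0.429111    0.071     ]] -126.2184555666227 0.08709687168085378 -129.93929431955848
t 17.6 pos [ 0.574  -0.0197  0.0449] yang -94.4 z [ 0.003 -0.001 -1.   ] w 0.151 F [-1.7 -2.1  6.6] q6 1.57 grip 71.3
  d [-0.0149  0.3215  0.0451] rotz 0
```

Request:
jog_arm(
  deltas=[0,0,-0.01,0,0,0,-1,0,0,-0.03,0,0,0,-1,0,0,-0.06,0,0,0,-1,0,0,-0.1,0,0,0,-1,0,0,-0.13,0,0,0,-1,0,0,-0.15,0,0,0,-1,0,0,-0.15,0,0,0,-1],
)

```text
time: 18.25
tool_pos: [0.5748, -0.0192, 0.1974]
tcp_rot: [-3.139, 0.12, -0.011]
wrist_force: [0.2, 0.3, -1.8]
width: 0.145
grip_force: 70.2
```

```bash
python3 - <<'E'
from h import *
go(([.4634,-.3465,.19],275),([.4634,-.3465,.0674],275))
E
```

```text
t 18.2 pos [ 0.5748 -0.0192  0.1974] yang -94.4 z [ 0.007 -0.    -1.   ] w 0.145 F [ 0.2  0.3 -1.8] q6 1.57 grip 70.2
  d [-0.0861  0.3348  0.0067] rotz -9.4
  d [-0.087   0.3349  0.1293] rotz -9.4
```

Request:
jog_arm(
  deltas=[-0.004,0.015,0,0,0,-1,-1,-0.013,0.05,0,0,0,-2,-1,-0.023,0.09,0,0,0,-3,-1,-0.033,0.13,0,0,0,-4,-1,-0.044,0.17,0,0,0,-5,-1,-0.054,0.21,0,0,0,-6,-1,-0.065,0.25,0,0,0,-7,-1,-0.075,0.29,0,0,0,-8,-1],
)

```text
time: 19.05
tool_pos: [0.4737, -0.3032, 0.1911]
tcp_rot: [-3.138, -0.1, 0.004]
wrist_force: [1.1, -0.5, -0.6]
width: 0.153
grip_force: 70.2
```

Request:
jog_arm(
  deltas=[-0.005,0.025,0,0,0,-1,-1,-0.008,0.04,0,0,0,-1.4,-1,-0.008,0.04,0,0,0,-1.4,-1,-0.008,0.04,0,0,0,-1.4,-1,-0.008,0.04,0,0,0,-1.4,-1],
)

```text
time: 19.55
tool_pos: [0.4702, -0.3417, 0.1926]
tcp_rot: [-3.137, -0.138, 0.001]
wrist_force: [-0.8, 0.0, -1.5]
width: 0.146
grip_force: 70.2
```

```bash
python3 - <<'E'
from h import *
go(([.4634,-.3465,.13],275),([.4634,-.3465,.0674],275))
E
```

```text
t 19.6 pos [ 0.4702 -0.3417  0.1926] yang -84.9 z [-0.001  0.001 -1.   ] w 0.146 F [-0.8  0.  -1.5] q6 0.81 grip 70.2
  d [-0.0072  0.0043  0.0626] rotz 0.1
  d [-0.0071  0.0044  0.1252] rotz 0.1
```

Request:
jog_arm(
  deltas=[-0.007,0.0045,0.02,0,0,0,-1,-0.007,0.0045,0.045,0,0,0,-1,-0.007,0.0045,0.065,0,0,0,-1,-0.007,0.0045,0.07,0,0,0,-1,-0.007,0.0045,0.07,0,0,0,-1],
)

```text
time: 20.05
tool_pos: [0.4633, -0.3468, 0.1224]
tcp_rot: [-3.137, -0.139, 0.003]
wrist_force: [-0.3, -0.3, -0.6]
width: 0.148
grip_force: 70.2
```

```bash
python3 - <<'E'
from h import *
go(([.4634,-.3465,.0674],275))
s=read_camera("scene"); c=read_camera("top"); cv2.imwrite("pics/l3.png",np.hstack([cv2.resize(s["color"][140:310,330:500],(400,400)),cv2.resize(c["color"][210:350,330:470],(400,400))]))
E
```

```text
t 20.1 pos [ 0.4633 -0.3468  0.1224] yang -84.9 z [-0.002  0.002 -1.   ] w 0.148 F [-0.3 -0.3 -0.6] q6 0.8 grip 70.2
  d [ 0.0002 -0.0002  0.055 ] rotz 0.1
```

View pics/l3.png

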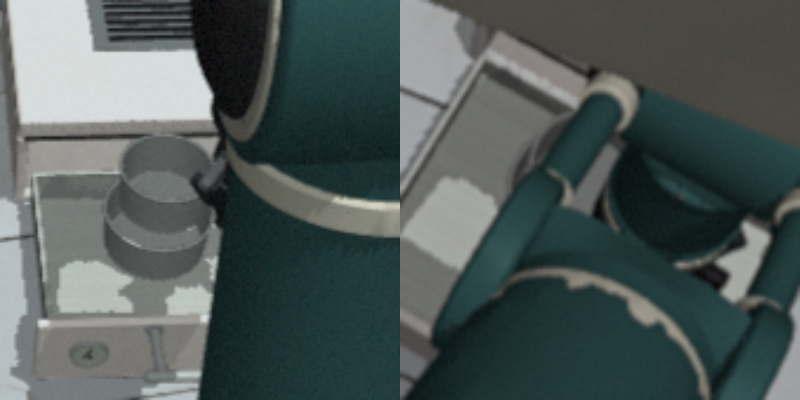

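The left view shows pan_2 above pan_1: its rim spans about x 120–213 and pan_1's about x 104–210. I'll check these by projection.

```bash
python3 - <<'E'
from h import *
s=read_camera("scene")
a=np.linspace(0,6.28,361)
for rad,z in((.042,.1225),(.05,.065)):
  for o in((.5363,-.341),):
    q=(proj(s,np.c_[o[0]+rad*np.cos(a),o[1]+rad*np.sin(a),0*a+z])-[330,140])*400/170
    print(rad,q.min(0).round(0),q.max(0).round(0))
q0=proj(s,[[.5363,-.341,.1]]);print(proj(s,[[.5413,-.341,.1],[.5363,-.336,.1]])-q0)
print(rimfit(s,(.5363,-.341),.042,.1225),rimfit(s,(.5363,-.341),.05,.065))
E
```

```text
0.042 [119. 133.] [214. 201.]
0.05 [104. 171.] [214. 252.]
[[-1.69988043 -1.31897441]
 [-1.65656413  1.10458301]]
(np.float32(-112.76612), np.float64(0.5503), np.float64(-0.35600000000000004)) (np.float32(-94.39713), np.float64(0.5363), np.float64(-0.342))
```

Request:
jog_arm(
  deltas=[0,0,0.012,0,0,0,-1,0,0,0.024,0,0,0,-1,0,0,0.034,0,0,0,-1,0,0,0.044,0,0,0,-1,0,0,0.05,0,0,0,-1,0,0,0.053,0,0,0,-1,0,0,0.056,0,0,0,-1,0,0,0.056,0,0,0,-1],
)

```text
time: 21.0
tool_pos: [0.4642, -0.3488, 0.0679]
tcp_rot: [3.138, 0.137, 0.002]
wrist_force: [0.4, 0.0, -1.8]
width: 0.153
grip_force: 70.4
```

Request:
jog_arm(
  deltas=[0,0,0.002,0,0,0,-1,0,0,0.002,0,0,0,-1],
)

```text
time: 21.2
tool_pos: [0.4651, -0.3496, 0.0674]
tcp_rot: [3.136, 0.136, 0.005]
wrist_force: [-0.8, 0.1, 5.9]
width: 0.146
grip_force: 71.3
```

Request:
jog_arm(
  deltas=[0,0,0,0,0,0,-0.2,0,0,0,0,0,0,0,0,0,0,0,0,0,0,0,0,-0.02,0,0,0,0,0,0,-0.05,0,0,0,0,0,0,-0.09,0,0,0,0,0,0,-0.13,0,0,0,0,0,0,-0.13,0,0,0,0],
)

```text
time: 22.0
tool_pos: [0.4669, -0.351, 0.2024]
tcp_rot: [3.13, 0.136, 0.014]
wrist_force: [0.2, -0.3, 0.9]
width: 0.501
grip_force: 0.0
```

```bash
python3 - <<'E'
from h import *
c=read_camera("top"); print(grips(c["color"],(120,200,345,330)))
P,a=panpose([.6595,-.1655],167.5,0,.0755)
go((P+[0,0,.15],a),(P,a))
E
```

```text
[[294.1, 273.9, 159]]
t 22.1 pos [ 0.4656 -0.3499  0.1993] yang -85.0 z [ 0.006 -0.005 -1.   ] w 0.497 F [ 0.   0.2 -1. ] q6 0.8 grip 0.0
  d [ 0.1372 -0.1896  0.0091] rotz 17.5
  d [ 0.1363 -0.1904  0.159 ] rotz 17.5
```

Request:
jog_arm(
  deltas=[0.137,-0.19,0.009,0,0,17.5,0,0.137,-0.19,0.009,0,0,17.5,0,0.137,-0.19,0.009,0,0,17.5,0,0.137,-0.19,0.009,0,0,17.5,0,0.137,-0.19,0.009,0,0,17.5,0,0.137,-0.19,0.009,0,0,17.5,0,0.137,-0.19,0.009,0,0,17.5,0,0.137,-0.19,0.009,0,0,17.5,0],
)

```text
time: 22.85
tool_pos: [0.5824, -0.1475, 0.185]
tcp_rot: [3.123, -0.343, -0.004]
wrist_force: [0.1, 0.9, 0.7]
width: 0.503
grip_force: 0.0
```

```bash
python3 - <<'E'
from h import *
P,a=panpose([.6595,-.1655],167.5,0,.0755)
go((P+[0,0,.05],a),(P,a))
s=read_camera("scene"); c=read_camera("top"); cv2.imwrite("pics/l4.png",np.hstack([cv2.resize(s["color"][140:310,260:430],(400,400)),cv2.resize(c["color"][210:350,330:470],(400,400))]))
E
```

```text
t 22.9 pos [ 0.5824 -0.1475  0.185 ] yang -102.5 z [-0.002  0.    -1.   ] w 0.503 F [0.1 0.9 0.7] q6 1.5 grip 0.0
  d [0.0039 0.0008 0.0949] rotz -0.0
  d [0.004  0.0008 0.1449] rotz -0.0
```

View pics/l4.png

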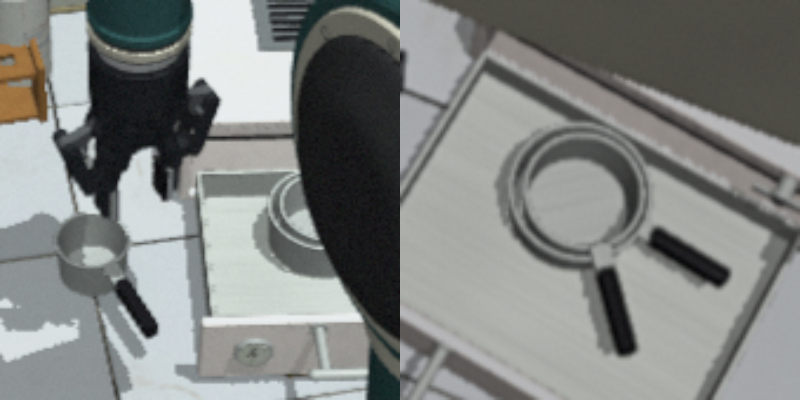

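pan_2 is nested flat, with its rim centre near (585,188) in the right crop and the grips well apart. Now grasping pan_3.

Request:
jog_arm(
  deltas=[0.004,0.001,0.04,0,0,0,0.1,0.004,0.001,0.08,0,0,0,0.1,0.004,0.001,0.115,0,0,0,0,0.004,0.001,0.138,0,0,0,0,0.004,0.001,0.143,0,0,0,0,0.004,0.001,0.143,0,0,0,-0.3,0.004,0.001,0.143,0,0,0,-1,0.004,0.001,0.143,0,0,0,-1],
)

```text
time: 23.75
tool_pos: [0.5887, -0.1497, 0.0454]
tcp_rot: [3.122, -0.343, 0.006]
wrist_force: [-1.0, 0.3, -1.2]
width: 0.147
grip_force: 70.2
```

Request:
jog_arm(
  deltas=[0,0,0,0,0,0,-1,0,0,0,0,0,0,-1,0,0,0,0,0,0,-1],
)

```text
time: 24.05
tool_pos: [0.5884, -0.1495, 0.045]
tcp_rot: [3.122, -0.342, 0.004]
wrist_force: [-1.7, -0.3, 6.5]
width: 0.149
grip_force: 71.2
```

```bash
python3 - <<'E'
from h import *
c=read_camera("top"); s=read_camera("scene"); print(onz(c,[[394.9,276.0]],.0675), rimfit(c,(.5375,-.3435),.042,.0675),rimfit(c,(.5375,-.3435),.05,.065))
go(([.5375,-.3435,.2],50))
E
```

```text
[[ 0.54111358 -0.34547486  0.0675    ]] (np.float32(-151.00656), np.float64(0.5245), np.float64(-0.3325)) (np.float32(-136.859), np.float64(0.5385), np.float64(-0.3315))
t 24.1 pos [ 0.5884 -0.1495  0.045 ] yang -102.5 z [ 0.003 -0.001 -1.   ] w 0.149 F [-1.7 -0.9  5.4] q6 1.5 grip 71.2
  d [-0.0072  0.2005 -0.1549] rotz 27.5
```

Request:
jog_arm(
  deltas=[0,0,-0.01,0,0,0,-1,0,0,-0.03,0,0,0,-1,0,0,-0.06,0,0,0,-1,0,0,-0.1,0,0,0,-1,0,0,-0.13,0,0,0,-1,0,0,-0.15,0,0,0,-1,0,0,-0.15,0,0,0,-1],
)

```text
time: 24.85
tool_pos: [0.5894, -0.1493, 0.1977]
tcp_rot: [3.122, -0.342, 0.011]
wrist_force: [-0.1, 1.0, -0.5]
width: 0.148
grip_force: 70.2
```

```bash
python3 - <<'E'
from h import *
go(([.4843,-.2982,.19],50))
E
```

```text
t 24.9 pos [ 0.5894 -0.1493  0.1977] yang -102.5 z [ 0.007 -0.002 -1.   ] w 0.148 F [-0.1  1.  -0.5] q6 1.5 grip 70.2
  d [-0.0705  0.1681  0.0072] rotz 27.5
```

Request:
jog_arm(
  deltas=[-0.006,0.015,0.001,0,0,4,-1,-0.017,0.04,0.002,0,0,8,-1,-0.03,0.07,0.003,0,0,12,-1,-0.042,0.1,0.005,0,0,16,-1,-0.054,0.13,0.006,0,0,20,-1,-0.064,0.153,0.007,0,0,24,-1,-0.0705,0.168,0.007,0,0,27.5,-1,-0.0705,0.168,0.007,0,0,27.5,-1],
)

```text
time: 25.65
tool_pos: [0.4797, -0.2984, 0.1841]
tcp_rot: [-2.95, 1.079, 0.006]
wrist_force: [0.3, -0.3, -1.5]
width: 0.151
grip_force: 70.2
```

Request:
jog_arm(
  deltas=[0,0,0.02,0,0,0,-1,0,0,0.045,0,0,0,-1,0,0,0.06,0,0,0,-1,0,0,0.065,0,0,0,-1,0,0,0.065,0,0,0,-1],
)

```text
time: 26.15
tool_pos: [0.4814, -0.2967, 0.1199]
tcp_rot: [-2.952, 1.073, 0.004]
wrist_force: [0.5, 0.4, -0.2]
width: 0.151
grip_force: 70.2
```

```bash
python3 - <<'E'
from h import *
go(([.4843,-.2982,.070],50))
s=read_camera("scene"); crop(s,(330,140,160,120),5,"l5.png")
st=readout.read_state();z=st["tool_pos"][2]-.045+.045
a=np.linspace(0,6.28,361); p=st["tool_pos"][:2]-[-.0552,.0468]; print(p)
for o,rad,zz in((p,.034,z),((.5395,-.345),.042,.0675),((.5363,-.3415),.05,.065)):
    q=(proj(s,np.c_[o[0]+rad*np.cos(a),o[1]+rad*np.sin(a),0*a+zz])-[330,140])*5
    print(rad,q.min(0).round(0),q.max(0).round(0))
E
```

```text
t 26.1 pos [ 0.4814 -0.2967  0.1199] yang -130.0 z [-0.002  0.002 -1.   ] w 0.151 F [ 0.5  0.4 -0.2] q6 1.67 grip 70.2
  d [ 0.0033 -0.0007  0.0499] rotz 0.0
[ 0.53735425 -0.34408824]
0.034 [275. 294.] [438. 411.]
0.042 [242. 365.] [437. 508.]
0.05 [222. 363.] [455. 535.]
```

View pics/l5.png

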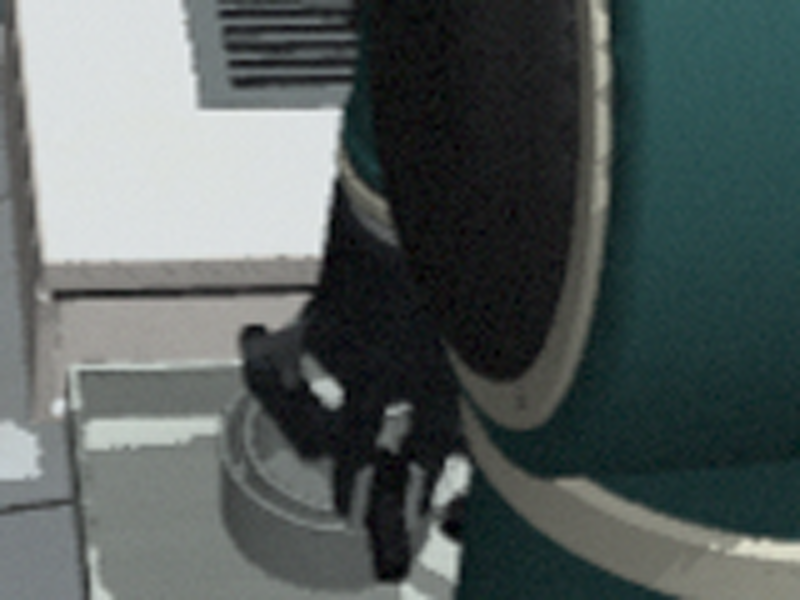

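The gripper hides pan_3. The visible left edges of the lower rims, at x≈221 and 243, match the prediction (222 and 242). I'll correct by 3 mm and lower gently.

Request:
jog_arm(
  deltas=[0.003,-0.001,0.008,0,0,0,-1,0.003,-0.001,0.018,0,0,0,-1,0.003,-0.001,0.028,0,0,0,-1,0.003,-0.001,0.036,0,0,0,-1,0.003,-0.001,0.043,0,0,0,-1,0.003,-0.001,0.048,0,0,0,-1,0.003,-0.001,0.051,0,0,0,-1,0.003,-0.001,0.051,0,0,0,-1],
)

```text
time: 27.0
tool_pos: [0.4854, -0.2992, 0.0706]
tcp_rot: [2.952, -1.075, 0.002]
wrist_force: [-0.4, 0.1, -0.6]
width: 0.145
grip_force: 70.4
```

Request:
jog_arm(
  deltas=[0,0,0.002,0,0,0,-1,0,0,0.002,0,0,0,-1],
)

```text
time: 27.2
tool_pos: [0.4864, -0.2999, 0.07]
tcp_rot: [2.951, -1.074, 0.006]
wrist_force: [-2.0, 0.1, 4.7]
width: 0.146
grip_force: 71.2
```

Request:
jog_arm(
  deltas=[0,0,0,0,0,0,-0.2,0,0,0,0,0,0,0,0,0,0,0,0,0,0,0,0,-0.02,0,0,0,0,0,0,-0.05,0,0,0,0,0,0,-0.09,0,0,0,0,0,0,-0.12,0,0,0,0,0,0,-0.12,0,0,0,0],
)

```text
time: 28.0
tool_pos: [0.4879, -0.3008, 0.1939]
tcp_rot: [2.95, -1.074, 0.015]
wrist_force: [1.0, -0.8, 0.3]
width: 0.499
grip_force: 0.0
```

```bash
python3 - <<'E'
from h import *
go(([.58,-.15,.19],50),(cab(-.268,0,.2),YAW))
E
```

```text
t 28.0 pos [ 0.4879 -0.3008  0.1939] yang -130.0 z [ 0.008 -0.006 -1.   ] w 0.499 F [ 1.  -0.8  0.3] q6 1.67 grip 0.0
  d [-0.0264 -0.1747  0.0038] rotz -0.0
  d [-0.1314  0.0274 -0.0074] rotz 87.6
```

Request:
jog_arm(
  deltas=[-0.026,-0.175,0.004,0,0,-60,0,-0.026,-0.175,0.004,0,0,-60,0,-0.026,-0.175,0.004,0,0,-60,0,-0.026,-0.175,0.004,0,0,-60,0,-0.026,-0.175,0.004,0,0,-60,0,-0.026,-0.175,0.004,0,0,-60,0,-0.026,-0.175,0.004,0,0,-60,0,-0.026,-0.175,0.004,0,0,-60,0],
)

```text
time: 28.8
tool_pos: [0.5768, -0.1476, 0.1828]
tcp_rot: [-3.093, -0.546, 0.003]
wrist_force: [0.4, -0.7, 0.3]
width: 0.502
grip_force: 0.0
```

```bash
python3 - <<'E'
from h import *
c=read_camera("top"); g=grips(c["color"],(350,260,460,350)); print(g)
for u in g: print(onz(c,u[:2],.074)[0].round(4))
for a in(230,185,140): print(a,(np.array([.538,-.344])+.087*np.array([np.cos(np.radians(a)),np.sin(np.radians(a))])).round(4))
crop(c,(340,200,140,105),5.7,"nest.png")
go((cab(-.268,0,.2),YAW))
E
```

```text
[[430.9, 298.8, 187], [373.6, 309.8, 168], [405.6, 317.7, 190]]
[ 0.485  -0.4066  0.074 ]
[ 0.4764 -0.2915  0.074 ]
[ 0.4537 -0.3507  0.074 ]
230 [ 0.4821 -0.4106]
185 [ 0.4513 -0.3516]
140 [ 0.4714 -0.2881]
t 28.9 pos [ 0.5768 -0.1478  0.183 ] yang -70.2 z [-0.002  0.001 -1.   ] w 0.503 F [0.4 0.2 0.1] q6 0.93 grip 0.0
  d [-0.2254  0.0139 -0.0167] rotz -32.6
```

View pics/nest.png

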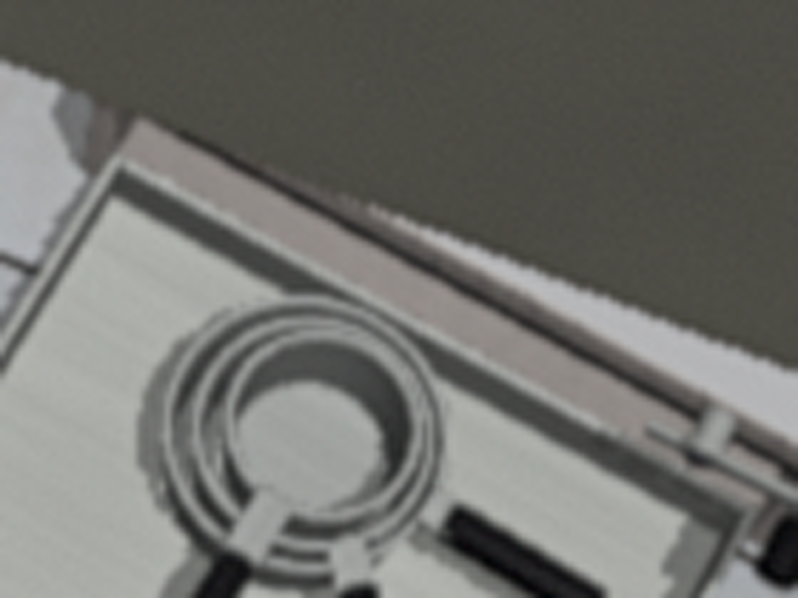

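The three pans are nested flat and concentric within their play, with the straps over the rims and the three grips apart. Now the drawer pull.

Request:
jog_arm(
  deltas=[-0.225,0.014,-0.017,0,0,-32.6,0,-0.225,0.014,-0.017,0,0,-32.6,0,-0.225,0.014,-0.017,0,0,-32.6,0,-0.225,0.014,-0.017,0,0,-32.6,0,-0.225,0.014,-0.017,0,0,-32.6,0,-0.225,0.014,-0.017,0,0,-32.6,0,-0.225,0.014,-0.017,0,0,-32.6,0],
)

```text
time: 29.55
tool_pos: [0.3706, -0.2384, 0.2013]
tcp_rot: [2.819, 1.385, 0.001]
wrist_force: [0.6, -0.1, -0.5]
width: 0.499
grip_force: 0.0
```

```bash
python3 - <<'E'
from h import *
go(([.370,-.2354,.079],YAW))
E
```

```text
t 29.6 pos [ 0.3706 -0.2384  0.2013] yang -37.7 z [ 0.001 -0.    -1.   ] w 0.499 F [ 0.6 -0.1 -0.5] q6 0.03 grip 0.0
  d [ 0.0019 -0.0025  0.1223] rotz -0.1
```

Request:
jog_arm(
  deltas=[0.001,-0.001,0.04,0,0,0,0,0.001,-0.001,0.08,0,0,0,0,0.001,-0.001,0.11,0,0,0,0,0.001,-0.001,0.122,0,0,0,0,0.001,-0.001,0.122,0,0,0,-1,0.001,-0.001,0.122,0,0,0,-1,0.001,-0.001,0.122,0,0,0,-1,0.001,-0.001,0.122,0,0,0,-1],
  squeeze=40,
)

```text
time: 30.35
tool_pos: [0.3723, -0.2374, 0.0808]
tcp_rot: [2.814, 1.39, 0.004]
wrist_force: [4.1, 0.7, -1.5]
width: 0.1
grip_force: 39.2
```

Request:
jog_arm(
  deltas=[0,0.004,0,0,0,0,-1,0,0.012,0,0,0,0,-1,0,0.024,0,0,0,0,-1,0,0.038,0,0,0,0,-1,0,0.052,0,0,0,0,-1,0,0.066,0,0,0,0,-1,0,0.08,0,0,0,0,-1,0,0.094,0,0,0,0,-1],
)

```text
time: 31.15
tool_pos: [0.4459, -0.2948, 0.0807]
tcp_rot: [2.816, 1.391, -0.0]
wrist_force: [-2.8, 1.4, 6.0]
width: 0.095
grip_force: 40.0
```

Request:
jog_arm(
  deltas=[0,0.014,0,0,0,0,-1,0,0.028,0,0,0,0,-1,0,0.042,0,0,0,0,-1,0,0.056,0,0,0,0,-1,0,0.07,0,0,0,0,-1,0,0.084,0,0,0,0,-1,0,0.095,0,0,0,0,-1,0,0.102,0,0,0,0,-1],
)

```text
time: 31.95
tool_pos: [0.5269, -0.3578, 0.0807]
tcp_rot: [2.814, 1.391, -0.001]
wrist_force: [-5.7, -1.7, 7.5]
width: 0.1
grip_force: 40.1
```

Request:
jog_arm(
  deltas=[0,0.005,0,0,0,0,-1,0,0.009,0,0,0,0,-1,0,0.013,0,0,0,0,-1,0,0.013,0,0,0,0,-1],
)

```text
time: 32.35
tool_pos: [0.5357, -0.3646, 0.0807]
tcp_rot: [-2.816, -1.392, 0.004]
wrist_force: [-6.7, -0.4, 9.2]
width: 0.096
grip_force: 40.4
```

```bash
python3 - <<'E'
from h import *
go(([.5359,-.3645,.08],YAW))
E
```

```text
t 32.4 pos [ 0.5357 -0.3646  0.0807] yang -37.4 z [-0.002 -0.    -1.   ] w 0.096 F [-6.7 -0.4  9.2] q6 0.02 grip 40.4
  d [0.0002 0.0001 0.0007] rotz 0.2
```

Request:
jog_arm(
  deltas=[0,0.004,0,0,0,0,-1,0,0.004,0,0,0,0,-1,0,0.004,0,0,0,0,-1],
)

```text
time: 32.65
tool_pos: [0.5358, -0.3647, 0.0807]
tcp_rot: [-2.809, -1.389, 0.009]
wrist_force: [-15.5, 6.5, 18.0]
width: 0.096
grip_force: 41.3
```

Request:
jog_arm(
  deltas=[0,-0.004,0,0,0,0,-1,0,-0.004,0,0,0,0,0,0,-0.004,0,0,0,0,0,0,-0.004,0,0,0,0,0,0,-0.004,-0.04,0,0,0,0,0,-0.004,-0.08,0,0,0,0,0,-0.004,-0.12,0,0,0,0,0,-0.004,-0.12,0,0,0,0],
)

```text
time: 33.45
tool_pos: [0.5406, -0.3663, 0.2071]
tcp_rot: [2.806, 1.387, 0.01]
wrist_force: [0.3, -1.0, 0.8]
width: 0.499
grip_force: 0.0
```

```bash
python3 - <<'E'
from h import *
go(([.4725,-.4895,.2],YAW+90))
E
```

```text
t 33.5 pos [ 0.5406 -0.3663  0.2071] yang -37.4 z [ 0.011 -0.007 -1.   ] w 0.499 F [ 0.3 -1.   0.8] q6 0.02 grip 0.0
  d [-0.1393  0.0206  0.0073] rotz -89.8
```

Request:
jog_arm(
  deltas=[-0.139,0.02,0.007,0,0,90.2,0,-0.139,0.02,0.007,0,0,90.2,0,-0.139,0.02,0.007,0,0,90.2,0,-0.139,0.02,0.007,0,0,90.2,0,-0.139,0.02,0.007,0,0,90.2,0,-0.139,0.02,0.007,0,0,90.2,0,-0.139,0.02,0.007,0,0,90.2,0,-0.139,0.02,0.007,0,0,90.2,0],
)

```text
time: 34.25
tool_pos: [0.4681, -0.486, 0.1909]
tcp_rot: [-3.108, 0.451, 0.002]
wrist_force: [0.5, 0.0, -0.6]
width: 0.499
grip_force: 0.0
```

Request:
jog_arm(
  deltas=[0,0,0,0,0,21.5,0,0,0,0,0,0,21.5,0,0,0,0,0,0,21.5,0,0,0,0,0,0,21.5,0],
)

```text
time: 34.65
tool_pos: [0.4681, -0.4859, 0.1911]
tcp_rot: [-2.973, 1.013, 0.002]
wrist_force: [-0.6, 0.5, -0.3]
width: 0.501
grip_force: 0.0
```

```bash
python3 - <<'E'
from h import *
go(([.4725,-.4895,.109],YAW+90))
E
```

```text
t 34.6 pos [ 0.4681 -0.4859  0.1911] yang -127.7 z [-0.001  0.001 -1.   ] w 0.501 F [-0.6  0.5 -0.3] q6 1.39 grip 0.0
  d [0.0058 0.0002 0.0821] rotz -0.1
```

Request:
jog_arm(
  deltas=[0.005,0,0.03,0,0,0,0,0.005,0,0.06,0,0,0,0,0.005,0,0.082,0,0,0,0,0.005,0,0.082,0,0,0,-0.3,0.005,0,0.082,0,0,0,-1,0.005,0,0.082,0,0,0,-1,0.005,0,0.082,0,0,0,-1,0.005,0,0.082,0,0,0,-1],
  squeeze=30,
)

```text
time: 35.45
tool_pos: [0.4722, -0.4888, 0.1104]
tcp_rot: [-2.973, 1.013, 0.0]
wrist_force: [1.6, 3.5, -5.9]
width: 0.172
grip_force: 30.0
```

Request:
jog_arm(
  deltas=[0,-0.002,-0.007,0,0,0,-1,0,-0.005,-0.014,0,0,0,-1,0,-0.01,-0.02,0,0,0,-1,0,-0.015,-0.025,0,0,0,-1,0,-0.022,-0.028,0,0,0,-1,0,-0.029,-0.03,0,0,0,-1,0,-0.034,-0.031,0,0,0,-1,0,-0.037,-0.031,0,0,0,-1],
)

```text
time: 36.25
tool_pos: [0.4936, -0.4652, 0.1489]
tcp_rot: [2.964, -1.01, 0.006]
wrist_force: [-15.2, -4.0, 17.8]
width: 0.168
grip_force: 30.6
```

```bash
python3 - <<'E'
from h import *
go(([.4921,-.46,.1392],YAW+90),(cab(-.0335,-.1,.139),None))
E
```

```text
t 36.2 pos [ 0.4936 -0.4652  0.1489] yang -127.6 z [ 0.001 -0.011 -1.   ] w 0.168 F [-15.2  -4.   17.8] q6 1.44 grip 30.6
  d [-0.0044 -0.0033  0.0097] rotz -0.1
  d [-0.0029 -0.005   0.0098] rotz 0
```

Request:
jog_arm(
  deltas=[0,-0.003,0.003,0,0,0,-1,0,-0.006,0.005,0,0,0,-1,0,-0.008,0.005,0,0,0,-1,0,-0.008,0.005,0,0,0,-1],
)

```text
time: 36.65
tool_pos: [0.4998, -0.4594, 0.1473]
tcp_rot: [2.963, -1.009, 0.012]
wrist_force: [-14.9, -0.6, 25.6]
width: 0.166
grip_force: 31.5
```

```bash
python3 - <<'E'
from h import *
go(([.4921,-.46,.1392],YAW+90),(cab(-.0335,-.1,.139),None))
E
```

```text
t 36.6 pos [ 0.4998 -0.4594  0.1473] yang -127.6 z [ 0.003 -0.013 -1.   ] w 0.166 F [-14.9  -0.6  25.6] q6 1.45 grip 31.5
  d [-0.0059  0.0051  0.0081] rotz -0.0
  d [-0.0043  0.0034  0.0083] rotz 0
```

Request:
jog_arm(
  deltas=[-0.002,0.003,-0.004,0,0,0,-1,-0.002,0.003,-0.004,0,0,0,0,-0.002,0.003,-0.004,0,0,0,0,-0.002,0.003,-0.004,0,0,0,0,-0.002,0.003,-0.04,0,0,0,0,-0.002,0.003,-0.08,0,0,0,0,-0.002,0.003,-0.12,0,0,0,0,-0.002,0.003,-0.12,0,0,0,0],
)

```text
time: 37.45
tool_pos: [0.4991, -0.457, 0.264]
tcp_rot: [2.969, -1.012, 0.017]
wrist_force: [0.4, -0.4, 1.4]
width: 0.501
grip_force: 0.0
```

```bash
python3 - <<'E'
from h import *
go(([.48,-.10,.26],YAW+90))
E
```

```text
t 37.5 pos [ 0.4991 -0.457   0.264 ] yang -127.6 z [ 0.009 -0.008 -1.   ] w 0.501 F [ 0.4 -0.4  1.4] q6 1.45 grip 0.0
  d [-0.2332 -0.2711  0.001 ] rotz -0.1
```

Request:
jog_arm(
  deltas=[-0.23,-0.27,0,0,0,0,0,-0.23,-0.27,0,0,0,0,0,-0.23,-0.27,0,0,0,0,0,-0.23,-0.27,0,0,0,0,0,-0.23,-0.27,0,0,0,0,0,-0.23,-0.27,0,0,0,0,0,-0.23,-0.27,0,0,0,0,0,-0.23,-0.27,0,0,0,0,0],
)

```text
time: 38.25
tool_pos: [0.4778, -0.0954, 0.2551]
tcp_rot: [-2.974, 1.005, 0.005]
wrist_force: [0.0, 0.0, -0.2]
width: 0.499
grip_force: 0.0
```

```bash
python3 - <<'E'
from h import *
go()
def knob(img):
    x0,y0=425,255; sub=img[y0:y0+70,x0:x0+80]; m=(sub.max(2)<45).astype(np.uint8)
    n,l,st,ce=cv2.connectedComponentsWithStats(m)
    return [((ce[i]+[x0,y0]).round(1).tolist(),st[i].tolist()) for i in range(1,n) if st[i,4]>15]
c=read_camera("top"); o=cv2.imread("pics/top0.png")
print("before",knob(o)); print("now",knob(c["color"]))
# template checks: front (pull, key) region vs start
for nm,(x,y,w,h) in dict(lock=(358,228,24,18),pullL=(376,256,20,16),pullR=(420,270,20,22),knob=(450,262,30,36)).items():
    t=o[y:y+h,x:x+w]; r=cv2.matchTemplate(c["color"][y-10:y+h+10,x-10:x+w+10],t,cv2.TM_CCOEFF_NORMED); _,v,_,p=cv2.minMaxLoc(r); print(nm,round(v,3),p[0]-10,p[1]-10)
for y,z in((-.1,.141),(-.096,.1408),(-.104,.1408),(-.11,.1397)): print(y,proj(c,cab(-.0335,y,z)).round(1))
E
```

```text
t 38.2 pos [ 0.4778 -0.0954  0.2551] yang -127.4 z [-0.002  0.003 -1.   ] w 0.499 F [ 0.   0.  -0.2] q6 1.97 grip 0.0
before [([464.5, 281.2], [34, 20, 16, 14, 110]), ([447.8, 316.6], [20, 59, 6, 7, 17]), ([434.7, 320.9], [4, 61, 13, 9, 49])]
now [([463.6, 280.9], [34, 20, 12, 13, 95])]
lock 0.998 0 0
pullL 0.999 0 0
pullR 0.999 0 0
knob 0.986 0 0
-0.1 [[465.  281.6]]
-0.096 [[463.1 280.6]]
-0.104 [[467.  282.7]]
-0.11 [[469.7 284.5]]
```

```bash
python3 - <<'E'
from workcell import finish_job
print(finish_job())
E
```

```text
the job is handed in; nothing more can be done
None
```

The three casseroles present (pan_1, pan_2 and pan_3) are nested in the drawer with their handles apart, the drawer is fully shut, the catch is back upright, and the job is handed in at about 38 s; the bottles and dish were left alone.

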